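# Lock the pump dispenser's retaining bar with its thumbscrew

## Robot

A 7-joint arm with a two-finger parallel gripper is mounted at the origin on the work surface. World frame = base frame: x ahead of the robot, y to its left, z up, the work surface at z = 0. Lengths are in m, angles in rad, forces in N, time in s.
With the tool pointing down it reaches from about 0.425 to 0.925 m from the base axis. Payload 6.8 kg.
Tool frame: the origin (TCP) lies on the centre line of the jaws, within the pads' length; the fingertips stand 11 mm ahead of it and the grasp point (between the pads) lies 8 mm behind it; z points along the fingers, y is the direction in which the jaws open and shut (so a half turn about z gives the same grasp; the last joint's range is limited). The gripper opens to 85 mm and grips with 20 to 120 N. Pads are 22 mm wide; open, the fingers measure 114 mm over their backs; the gripper's body (76 mm by 85 mm) begins 54 mm behind the grasp point. The pads swing forward as they close: fully open they stand 13 mm farther back than shut.
Start: joints at [-1.293, 0.477, 0.022, 1.555, -0.011, 1.109, -0.083], TCP at [0.254, 0.625, 0.242] pointing down, gripper open.
Joint ranges: [-2.96, 2.96], [-0.34, 2.1], [-1.41, 1.46], [0.24, 2.44], [-1.37, 4.51], [0.17, 1.92], [-2.96, 2.96]. Speed limits (rad/s): [2.39, 2.39, 3.14, 3.14, 3.14, 3.14, 3.14].

## Interface

Orientations are given as a rotation vector (axis times angle).
In Python, from bench import r gives the robot as it stands.
- The arm moves only by the tool send_rows, never from a script. Its argument "deltas" is a list of rows, each a list of 7 numbers: the opening, from 0 (shut) to 1 (fully open), then the shift along the tool's x, y, z as a fraction of full scale, then the turn, a rotation vector about the tool's x, y, z as a fraction of full scale. In form: [[hand, x, y, z, ax, ay, az], ...]. A call has 1 to 20 rows; each row is the pose to reach, as a shift and turn from the pose commanded when the call began, along the tool's axes at that moment, turning the shorter way round; what a row does not reach only later rows make up. Full scale, the value 1, is 150 mm for a shift and 180 degrees for a turn. A row lasts 1/12 s, in which the tool goes at most 41.7 mm and 7.16 degrees, less where a joint would pass 70% of its speed; a pose out of reach is approached as far as the arm can. A call with a number of a shift or a turn outside -1 to 1 is refused whole. A call with a gripper value outside its range is refused whole. The fingers move at their own pace and stop on an object; "squeeze" is the grip in N (left out, the last holds). Time passes only in rows, so rows that repeat a pose let the fingers close. It gives the time, the measured TCP pose, the force and the opening at its end, in the units of the state.
- r.get_obs(): the state, without advancing time (a new reading comes with each control period).
- r.grab_frame(name): name is "scene" or "top" or "wrist"; returns a dict with "pixels" (400x640x3 uint8, red, green, blue), "camera_matrix" (3x3 intrinsics, pixels), "rvec" (rotation vector, rad) and "tvec" (3), from world to camera coordinates, as OpenCV has them. Camera axes: x right, y down, z forward; pixel columns grow to the right and rows downward; lengths in m; the calibration is good to about 2 mm. The wrist camera is an equidistant fisheye: a pixel r from the principal point sees the ray r / f radians off the axis. A picture is of the moment at which its call begins. There is no depth.
- r.hand_in(): hands the job in, once; it reports no verdict.
The state is a dict: "clock": time; "joints": joint angles; "qvel": joint speeds; "tau": joint torques, N m; "tcp_pos": TCP position; "orientation": TCP orientation; "contact_force": force on the tool from outside, world axes, zero at the start; "moment": the same for the moment, N m; "grip_width": finger opening in m.
Only numpy, scipy, OpenCV 4.12 (cv2) and the standard library are available. Lean on these libraries where they do the work, as an engineer would, in place of code of your own. Each camera call takes 0.05 s, during which the arm holds its last target. There are 200 camera calls.

## Task

Secure the steel pump dispenser in its bracket: swing the retaining bar in front of it until the hole in the bar's free end lies over the hole in the lock post, then take the thumbscrew from its parking post, put it down through both holes and screw it in clockwise until its collar is flush on the bar and it is finger-tight. Feel for the start of the thread with light pressure, do not force or over-tighten the screw, and leave the dispenser standing in its cradle and the bottles and brush where they are.

Things in the scene. Friction and masses are not known exactly. Their poses are not given: they have to be found in the camera images.
- bracket: fixed stainless bracket; origin on the shelf under the middle of its 150 x 270 x 4 mm foot plate, x roughly away from the robot towards the dispenser's back plate, y towards the hinge. In its frame (mm): round hinge post (62 high) at -45, +100; lock post at -45, -100; parking post at +50, -100; the cradle between them: back plate 64 high at x +56, cheeks 34 high at y +-41
- post_hole (a point): centre of the mouth of the 19.5 mm hole in the top of the lock post (36 mm square, 50 mm high); bracket's axes. A threaded bush sits 8 mm down: two-start right-hand thread, 16 mm lead, with two opposite entry gaps 80 deg wide in its top face. Which way they point differs each time and no pose tells it: feel for them by turning the screw (at most half a turn) under light pressure
- park_hole (a point): centre of the mouth of the plain 19.5 mm hole in the top of the parking post (36 mm square, 44 mm high), where the thumbscrew stands loose at the start, its collar on the post
- bar_eye (a point): centre of the 19.5 mm hole in the free end of the retaining bar, on the bar's upper face, 56 mm above the shelf. The bar is a flat steel strap 36 mm wide, 5 mm thick (51 to 56 mm above the shelf); 200 mm from the hinge axis to this hole and 18 mm of strap beyond it
- bar_grip (a point): point on the middle line of the bar's upper face, 155 mm from the hinge axis: a place to pinch the strap across its 36 mm width. Its y axis runs along the strap towards the hinge
- bar (a joint): swing of the bar about the hinge's vertical axis: 0 = its eye exactly over the lock post's hole, growing as the free end swings towards the robot (clockwise from above); range -0.06 to 0.9; light friction (0.12 N m), it stays where it is left
- thumbscrew: upright steel thumbscrew, about 130 g, 61 mm long; origin at its lower tip, z up, x along the wings. From the tip: nose; two opposite thread lugs at 6 mm (4 thick, 18 across, in line with the wings); core 9 across to 16 mm; shank 18 across from 19 to 28.7 mm; collar 30 across, 4 thick; wing plate 30 (x) x 11 (y) x 28 high
- screw_collar (a point): centre of the underside of the collar, 28.7 mm above the tip. Height above the post's top: 16.7 mm with the lugs resting on the bush; 7 to 8.5 mm once they drop into the entry gaps (within some 0.25 rad of a gap's middle); 6 mm when home on the bar, about 1.7 rad clockwise from the gap's middle; 0.2 to 0.4 rad more makes it finger-tight; past that it strips
- screw_wings (a point): centre of the thumbscrew's wing plate, 20 mm above the underside of the collar: grip it here across its 11 mm thickness (the screw's y). Turning is almost free until home; finger-tight is 0.15 to 0.4 N m, 0.7 N m is too much. More than 40 N of push spoils the thread
- dispenser: stainless pump dispenser, diameter 66 mm, 170 mm high with its pump head, spout reaching 48 mm from the axis, standing loose in the cradle; origin at the centre of its underside
- bottle_a: empty translucent blue spray bottle with white trigger head, diameter 72 mm, 246 mm high, light; origin at the centre of its underside
- bottle_b: another such spray bottle, same size and origin
- bottle_c: another such spray bottle, same size and origin
- brush: grey plastic scrub brush, 150 x 55 mm, 68 mm high with its bow handle; origin at the centre of its underside
Mind the look-alikes: they are no part of the job. Leave any green look-alike of the dispenser alone. Several things have the shape of the thumbscrew; the one meant has the colours described above.

How it is judged:
By the outcome, as a careful person would: the job done as asked, in the order asked, and still so for the second after the job is handed in, with the robot touching nothing.
It also fails if it takes over 72 s, if anything falls off the work surface, if the arm or the gripper's body presses on something with over 40 N, if the wrist force passes 120 N, or if a joint passes its speed limit or range.

## Working session

There is one attempt and no reset: what is moved stays moved. The work goes in short steps, Python scripts to look and compute and a tool call to move; the robot and the scene stay as the last step left them, time stands still between calls to the robot, and variables do not carry over. Pictures are saved under pics/ and viewed, about 8 in all and at most 12, crops included, and the job is handed in when it is done.

Besides the shell and the picture viewer there is one more tool, called as name(argument=value, ...) on one line, values as JSON. send_rows: Moves the arm, as the interface text tells. Shift numbers are shares of 150 mm and turn numbers shares of 180 degrees, none past 1 either way. Its arguments: {"type":"object","properties":{"deltas":{"type":"array","items":{"type":"array","items":{"type":"number"}}},"squeeze":{"type":"number"}},"required":["deltas"]}

```bash
mkdir -p pics; ls; python3 - <<'E'
from bench import r
import cv2,numpy as np,pickle
F={}
for n in ("scene","top","wrist"):
    f=r.grab_frame(n);F[n]=f
    cv2.imwrite(f"pics/{n}0.png",f["pixels"][:,:,::-1])
    print(n,np.round(f["camera_matrix"],1).tolist(),np.round(f["rvec"],3),np.round(f["tvec"],3))
pickle.dump(F,open("f0.pkl","wb"))
print(r.get_obs())
E
```

```text
pics
scene [[371.9, 0.0, 319.4], [0.0, 371.9, 197.0], [0.0, 0.0, 1.0]] [ 2.309  0.795 -0.31 ] [-0.485 -0.238  1.159]
top [[373.1, 0.0, 318.5], [0.0, 373.1, 201.9], [0.0, 0.0, 1.0]] [ 2.133 -2.145  0.193] [0.007 0.626 0.961]
wrist [[309.7, 0.0, 319.0], [0.0, 309.7, 193.4], [0.0, 0.0, 1.0]] [-2.397 -1.615 -0.236] [-0.675 -0.038  0.377]
{'clock': 0.15, 'joints': array([-1.29310007,  0.4776696 ,  0.02233864,  1.55620915, -0.01149121,
        1.10932639, -0.08309758]), 'qvel': array([ 6.72019702e-05, -3.93872244e-03,  1.29833627e-03, -3.52019358e-03,
        5.89190604e-04,  9.59118364e-04,  5.22599818e-04]), 'tau': array([ 2.10320679e-03, -5.96926796e+01,  1.60979748e+00, -2.81489468e+01,
        1.26296910e-02,  6.57981669e-03, -2.65868330e-06]), 'tcp_pos': array([0.25383475, 0.62497072, 0.2415155 ]), 'orientation': array([-6.02173885e-01, -3.08316122e+00,  2.31514240e-03]), 'contact_force': array([-0.13423108, -0.59613308,  0.14672319]), 'moment': array([-1.76246652e-02,  6.55051494e-05,  7.82248985e-03]), 'grip_width': 0.08548923678358669}
```

View pics/top0.png

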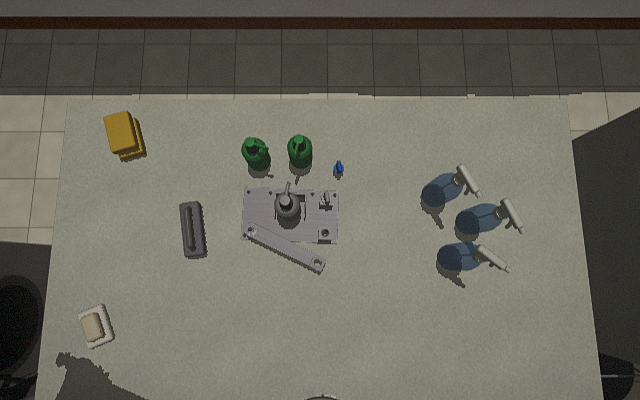

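View pics/scene0.png

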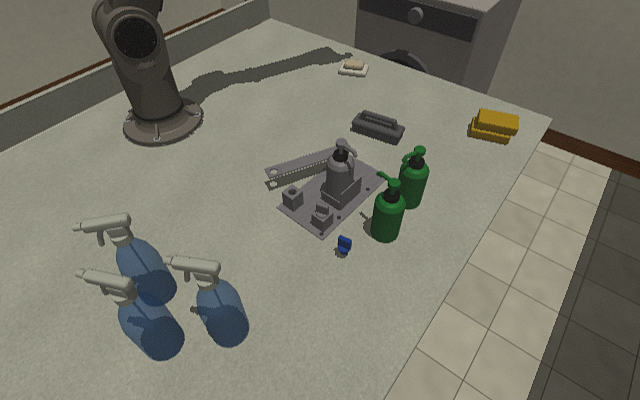

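Top view: bracket around (290,215), its bar open with the eye at (318,265), lock post hole at (325,234), and the steel screw on the parking post at (326,200). The blue screw at (339,168) is a look-alike. Next I'll zoom in and measure.

```bash
cat > h.py <<'E'
import numpy as np,cv2
from scipy.spatial.transform import Rotation as R
def ray(f,px):
    K=f["camera_matrix"];Rm=R.from_rotvec(f["rvec"]).as_matrix()
    a=(np.array(px,float)-[K[0,2],K[1,2]])/[K[0,0],K[1,1]]
    if f.get("fish"):
        t=np.linalg.norm(a);d=np.r_[a/max(t,1e-9)*np.sin(t),np.cos(t)]
    else: d=np.r_[a,1]
    return -Rm.T@np.array(f["tvec"]),Rm.T@d
def onz(f,px,z):
    c,d=ray(f,px);return c+d*(z-c[2])/d[2]
def proj(f,P):
    K=f["camera_matrix"];p=R.from_rotvec(f["rvec"]).apply(P)+f["tvec"]
    if f.get("fish"):
        rr=np.hypot(p[0],p[1]);t=np.arctan2(rr,p[2]);a=p[:2]/max(rr,1e-9)*t
    else: a=p[:2]/p[2]
    return a*[K[0,0],K[1,1]]+[K[0,2],K[1,2]]
def grab(r,n):
    f=r.grab_frame(n);f["fish"]=n=="wrist";return f
def tool(o): return R.from_rotvec(o["orientation"])
E
python3 - <<'E'
import pickle,cv2,numpy as np
from h import *
F=pickle.load(open("f0.pkl","rb"));f=F["top"]
im=f["pixels"][180:280,230:350,::-1]
cv2.imwrite("pics/top_z.png",cv2.resize(im,None,fx=6,fy=6,interpolation=cv2.INTER_CUBIC))
for n,p,z in [("hinge",(251,232),.062),("eye",(318,265),.056),("post",(325,234),.05),("park",(326,203),.044)]:
    print(n,np.round(onz(f,p,z),4))
F["wrist"]["fish"]=True
print(proj(F["wrist"],[.5,.3,.05]), R.from_rotvec([-.602,-3.083,.0023]).as_matrix().round(3))
print(-R.from_rotvec(F["wrist"]["rvec"]).as_matrix().T@F["wrist"]["tvec"])
E
```

```text
hinge [0.5445 0.1827 0.062 ]
eye [0.4571 0.0057 0.056 ]
post [ 0.5391 -0.0137  0.05  ]
park [ 0.6244 -0.0174  0.044 ]
[194.84465303 378.39719146] [[-0.927  0.376 -0.001]
 [ 0.376  0.927 -0.001]
 [ 0.    -0.002 -1.   ]]
[0.18714381 0.65333316 0.37143417]
```

View pics/top_z.png

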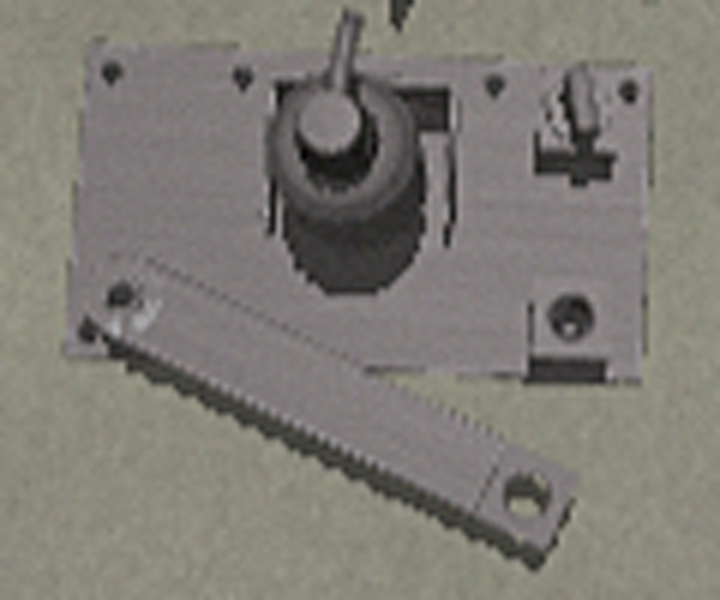

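Zoomed view: hinge (130,303), lock-post hole (571,316), eye (526,494) and wing top (580,100), so the wings run roughly along world x. I'll move the wrist camera over the bracket to measure more accurately.

```bash
cat >> h.py <<'E'
def yawR(deg):  # tool down, tool y at world azimuth deg
    a=np.radians(deg);y=np.array([np.cos(a),np.sin(a),0]);z=np.array([0,0,-1.]);return R.from_matrix(np.c_[np.cross(y,z),y,z])
def delta(p0,R0,p,R1):
    d=R0.inv().apply(np.array(p)-p0)/.15;w=(R0.inv()*R1).as_rotvec()/np.pi
    return np.round(np.r_[d,w],4)
def az(o): y=tool(o).as_matrix()[:,1];return np.degrees(np.arctan2(y[1],y[0]))
E
python3 - <<'E'
import pickle
from h import *
from bench import r
o=r.get_obs();f=pickle.load(open("f0.pkl","rb"))["top"]
q=lambda x,y,z:onz(f,(230+x/6-.42,180+y/6-.42),z)
H=q(130,303,.056);L=q(571,316,.05);E=q(526,494,.056);S=q(582,95,.076)
print(H,L,E,S,np.linalg.norm((H-L)[:2]),np.linalg.norm((H-E)[:2]))
a=np.degrees(np.arctan2(*(E-H)[[1,0]]));b=np.degrees(np.arctan2(*(L-H)[[1,0]]));print(a,b,az(o))
print(delta(o["tcp_pos"],tool(o),[.52,.015,.25],yawR(a+90)))
E
```

```text
[0.5501623  0.18320641 0.056     ] [ 0.54377146 -0.01306371  0.05      ] [0.46513486 0.00762933 0.056     ] [ 0.6395779  -0.01813352  0.076     ] 0.19637414018209828 0.1950819701068368
-115.83970718636019 -91.8649754576158 67.89729756891988
[-3.1741e+00 -3.1000e+00 -5.1600e-02 -3.0000e-04  4.0000e-04  5.2080e-01]
```

send_rows(deltas=[[0.6, -0.8, -0.78, 0, 0, 0, 0], [0.6, -0.8, -0.78, 0, 0, 0, 0], [0.6, -0.8, -0.78, 0, 0, 0, 0], [0.6, -0.8, -0.78, 0, 0, 0, 0], [0.6, -0.8, -0.78, 0, 0, 0, 0]])

```text
clock: 0.57
tcp_pos: [0.3264, 0.4631, 0.242]
orientation: [0.618, 3.078, -0.008]
contact_force: [0.4, -0.6, 0.8]
grip_width: 0.0512
```

send_rows(deltas=[[0.6, -0.8, -0.78, 0, 0, 0, 0], [0.6, -0.8, -0.78, 0, 0, 0, 0], [0.6, -0.8, -0.78, 0, 0, 0, 0], [0.6, -0.8, -0.78, 0, 0, 0, 0], [0.6, -0.8, -0.78, 0, 0, 0, 0]])

```text
clock: 0.98
tcp_pos: [0.3919, 0.3099, 0.2422]
orientation: [0.619, 3.078, -0.006]
contact_force: [-1.0, -0.2, 0.5]
grip_width: 0.0511
```

send_rows(deltas=[[0.6, -0.8, -0.78, 0, 0, 0, 0], [0.6, -0.8, -0.78, 0, 0, 0, 0], [0.6, -0.8, -0.78, 0, 0, 0, 0], [0.6, -0.8, -0.78, 0, 0, 0, 0], [0.6, -0.8, -0.78, 0, 0, 0, 0]])

```text
clock: 1.4
tcp_pos: [0.4582, 0.1567, 0.2425]
orientation: [0.619, 3.078, -0.004]
contact_force: [0.6, -0.4, -0.1]
grip_width: 0.0513
```

send_rows(deltas=[[0.6, -0.77, -0.76, -0.05, 0, 0, 0.52], [0.6, -0.77, -0.76, -0.05, 0, 0, 0.52], [0.6, -0.77, -0.76, -0.05, 0, 0, 0.52], [0.6, -0.77, -0.76, -0.05, 0, 0, 0.52], [0.6, -0.77, -0.76, -0.05, 0, 0, 0.52], [0.6, -0.77, -0.76, -0.05, 0, 0, 0.52], [0.6, -0.77, -0.76, -0.05, 0, 0, 0.52], [0.6, -0.77, -0.76, -0.05, 0, 0, 0.52], [0.6, -0.77, -0.76, -0.05, 0, 0, 0.52], [0.6, -0.77, -0.76, -0.05, 0, 0, 0.52], [0.6, -0.77, -0.76, -0.05, 0, 0, 0.52], [0.6, -0.77, -0.76, -0.05, 0, 0, 0.52], [0.6, -0.77, -0.76, -0.05, 0, 0, 0.52], [0.6, -0.77, -0.76, -0.05, 0, 0, 0.52], [0.6, -0.77, -0.76, -0.05, 0, 0, 0.52]])

```text
clock: 2.65
tcp_pos: [0.5196, 0.0162, 0.2497]
orientation: [2.657, 1.676, -0.001]
contact_force: [-0.7, 0.6, -0.4]
grip_width: 0.0513
```

```bash
python3 - <<'E'
import pickle
from h import *
from bench import r
f=grab(r,"wrist");o=r.get_obs();pickle.dump((f,o),open("f1.pkl","wb"))
print(o["clock"],o["tcp_pos"],az(o),o["joints"],o["grip_width"],o["contact_force"])
cv2.imwrite("pics/w1.png",cv2.resize(f["pixels"][:,:,::-1],(800,500)))
for p in [(.55,.183,.056),(.544,-.013,.05),(.465,.008,.056),(.64,-.018,.076)]: print(proj(f,p)*1.25)
E
```

```text
2.7 [0.5195655  0.01614571 0.24968569] -25.468731879872866 [-0.66114878  0.23449316  0.60391882  1.94595132 -0.15659304  1.00730058
 -0.43048225] 0.05089934909528531 [-0.60221877 -0.28921433 -0.34544263]
[344.51906799  26.13223758]
[437.11731115 232.47897235]
[346.31332523 250.67011103]
[545.81018395 198.66887649]
```

View pics/w1.png

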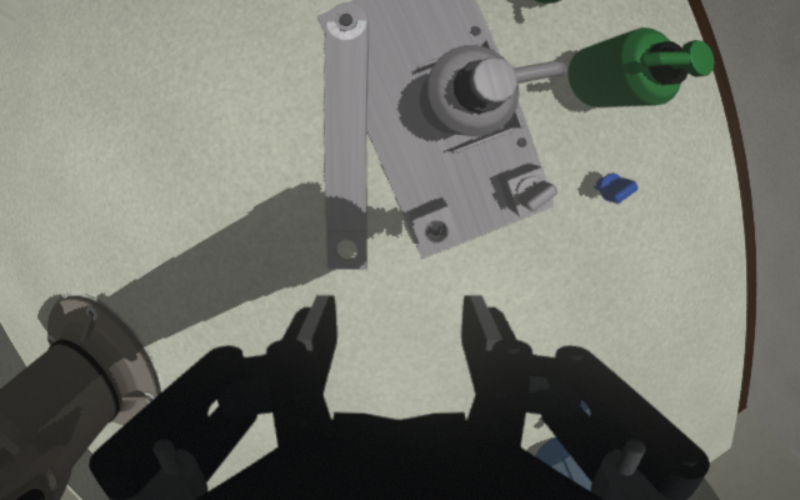

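Wrist view: hinge cap (346,20), eye (346,249), lock hole (436,231), wings about (540,193), consistent with the top-view estimates. Now I'll work out the bar grasp.

```bash
python3 - <<'E'
import pickle
from h import *
f,o=pickle.load(open("f1.pkl","rb"))
q=lambda x,y,z:onz(f,(x/1.25-.1,y/1.25-.1),z)
g=cv2.cvtColor(f["pixels"],cv2.COLOR_RGB2GRAY)
# lock hole: dark blob near (349,185)
def blob(cx,cy,w,t,dark=True):
    s=g[cy-w:cy+w+1,cx-w:cx+w+1];m=((s<t) if dark else (s>t)).astype(np.uint8)
    n,l,st,c=cv2.connectedComponentsWithStats(m);print([(st[i,4],np.round(c[i]+[cx-w,cy-w],1)) for i in range(1,n) if st[i,4]>8])
blob(349,185,10,75);blob(277,199,10,115,False)
L=q(436,231,.05);E=q(346.5,249.5,.056);H=q(346,20,.062);H2=.5*(q(325,15,.056)+q(367,15,.056))
E1,E2=q(327,200,.056),q(368,200,.056);F1,F2=q(326,60,.056),q(369,60,.056)
print("L",L,"E",E,"H",H,np.linalg.norm((H-L)[:2]),np.linalg.norm((H-E)[:2]))
print(E1,E2,np.linalg.norm(E1-E2),np.linalg.norm(F1-F2))
m=(E1+E2)/2-(F1+F2)/2;print("bar az",np.degrees(np.arctan2(m[1],m[0])),np.degrees(np.arctan2(*(E-H)[[1,0]])),"LH",np.degrees(np.arctan2(*(L-H)[[1,0]])))
print("wing",q(540,193,.074), q(525,203,.076),q(555,185,.076))
u=(H-E)/np.linalg.norm((H-E)[:2]);P=E+u*.035;P[2]=.058
print(P,delta(o["tcp_pos"],tool(o),P,yawR(np.degrees(np.arctan2(*(E-H)[[1,0]]))+90)))
E
```

```text
[(np.int32(122), array([350. , 184.9]))]
[]
L [ 0.54359774 -0.01118129  0.05      ] E [0.46561169 0.00904141 0.056     ] H [0.55336377 0.18567721 0.062     ] 0.19710059547884495 0.19723243916895492
[0.47085267 0.05588451 0.056     ] [0.50269139 0.04033961 0.056     ] 0.035430890415349234 0.035880200058318656
bar az -116.20882226063009 -116.41803255035417 LH -92.84008166349888
wing [ 0.63735187 -0.01184162  0.074     ] [ 0.62148179 -0.01363773  0.076     ] [ 0.65182293 -0.01038538  0.076     ]
[0.48118379 0.04038642 0.058     ] [ 3.6100e-02 -3.0030e-01  1.2779e+00 -0.0000e+00  1.0000e-04  5.3000e-03]
```

send_rows(deltas=[[0.6, 0.035, -0.3, 0.9, 0, 0, 0.005], [0.6, 0.035, -0.3, 0.9, 0, 0, 0.005], [0.6, 0.035, -0.3, 0.9, 0, 0, 0.005], [0.6, 0.035, -0.3, 0.9, 0, 0, 0.005], [0.6, 0.035, -0.3, 0.9, 0, 0, 0.005], [0.6, 0.035, -0.3, 0.9, 0, 0, 0.005]])

```text
clock: 3.2
tcp_pos: [0.4812, 0.0398, 0.1147]
orientation: [-2.671, -1.653, 0.002]
contact_force: [0.5, 0.1, -0.4]
grip_width: 0.0514
```

send_rows(deltas=[[0.6, 0, 0, 0.1, 0, 0, 0], [0.6, 0, 0, 0.2, 0, 0, 0], [0.6, 0, 0, 0.3, 0, 0, 0], [0.6, 0, 0, 0.39, 0, 0, 0], [0.6, 0, 0, 0.39, 0, 0, 0], [0.4, 0, 0, 0.39, 0, 0, 0], [0.35, 0, 0, 0.39, 0, 0, 0], [0.35, 0, 0, 0.39, 0, 0, 0], [0.35, 0, 0, 0.39, 0, 0, 0]], squeeze=20)

```text
clock: 3.95
tcp_pos: [0.4826, 0.0398, 0.0578]
orientation: [2.672, 1.651, 0.004]
contact_force: [-0.7, -1.0, 7.7]
grip_width: 0.0355
```

```bash
python3 - <<'E'
import pickle
from h import *
from bench import r
o=r.get_obs();P=o["tcp_pos"];t=tool(o);print(o["clock"],P,az(o),o["grip_width"],o["contact_force"],o["moment"])
L=np.array([.5436,-.0112]);E=np.array([.4656,.0090])
e=np.radians(az(o)-90);u=-np.array([np.cos(e),np.sin(e)]) # toward hinge
for Hc in (np.array([.5534,.1857]),E+u*.2, L+.2*np.array([.0488,.9988])):
    print(Hc,np.linalg.norm(P[:2]-Hc),np.degrees(np.arctan2(*(P[:2]-Hc)[::-1])),np.degrees(np.arctan2(*(L-Hc)[::-1])))
E
```

```text
3.95 [0.48263434 0.03983253 0.05777834] -26.59259451937553 0.035523360651833626 [-0.68438448 -1.03090043  7.7288791 ] [-0.24561532  0.31422705  0.15770544]
[0.5534 0.1857] 0.1621267930978861 -115.87972316466848 -92.84934321672212
[0.5551287  0.18784242] 0.1648100722519171 -116.09533604031914 -93.31491564099971
[0.55336 0.18856] 0.16468751901991666 -115.4328921316784 -92.79716895866382
```

send_rows(deltas=[[0.35, 0.0014, 0.055, -0.01, 0, 0, -0.016], [0.35, 0.0056, 0.11, -0.01, 0, 0, -0.032], [0.35, 0.0126, 0.165, -0.01, 0, 0, -0.048], [0.35, 0.022, 0.22, -0.01, 0, 0, -0.064], [0.35, 0.035, 0.274, -0.01, 0, 0, -0.081], [0.35, 0.05, 0.327, -0.01, 0, 0, -0.097], [0.35, 0.068, 0.379, -0.01, 0, 0, -0.113], [0.35, 0.088, 0.429, -0.01, 0, 0, -0.128], [0.35, 0.088, 0.429, -0.01, 0, 0, -0.128], [0.35, 0.088, 0.429, -0.01, 0, 0, -0.128]])

```text
clock: 4.78
tcp_pos: [0.5448, 0.0241, 0.0581]
orientation: [-2.289, -2.151, -0.002]
contact_force: [0.4, 5.7, -1.8]
grip_width: 0.0349
```

```bash
python3 - <<'E'
import pickle
from h import *
from bench import r
f=grab(r,"wrist");o=r.get_obs();P=o["tcp_pos"];print(o["clock"],P,az(o),o["grip_width"],o["contact_force"],o["moment"],o["joints"])
t=grab(r,"top");pickle.dump((f,t,o),open("f2.pkl","wb"))
a=cv2.resize(f["pixels"][100:350,180:480,::-1],None,fx=2,fy=2)
b=cv2.resize(t["pixels"][180:280,230:350,::-1],None,fx=1.6,fy=1.6)
cv2.imwrite("pics/w2.png",a)
E
```

```text
4.8333 [0.54460971 0.02407849 0.05805042] -3.5836688166866875 0.035357429850828424 [ 0.333102    4.53112019 -2.29232702] [1.08119078 0.00965278 0.04957575] [-0.41647319  0.53788639  0.33114212  2.02412628 -0.29124044  0.62370904
  0.0467015 ]
```

View pics/w2.png

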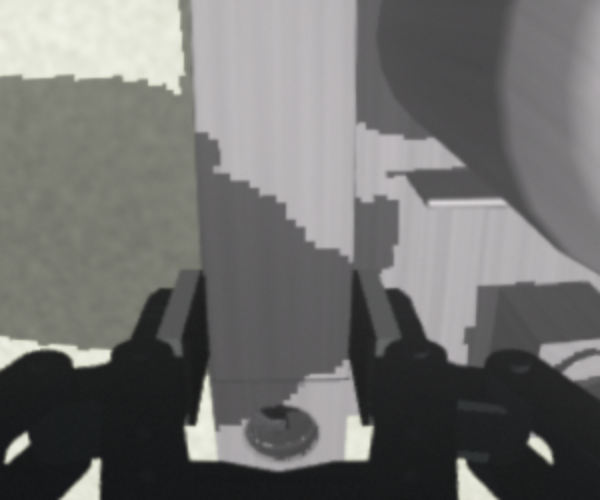

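The eye appears to sit over the post. I'll release, rise, and turn the tool to line up with the screw wings before measuring again.

send_rows(deltas=[[0.65, 0, 0, 0, 0, 0, 0], [0.65, 0, 0, 0, 0, 0, 0], [0.65, 0, 0, 0, 0, 0, 0], [0.65, 0, 0, -0.1, 0, 0, 0], [0.65, 0, 0, -0.3, 0, 0, 0], [0.65, 0, 0, -0.55, 0, 0, 0], [0.65, 0, 0, -0.8, 0, 0, 0], [0.65, 0, 0, -1, 0, 0, 0], [0.65, 0, 0, -1, 0, 0, 0]])

```text
clock: 5.63
tcp_pos: [0.5484, 0.022, 0.2142]
orientation: [2.287, 2.145, 0.014]
contact_force: [1.1, -0.3, 0.1]
grip_width: 0.0555
```

send_rows(deltas=[[0.5, -0.25, 0.73, -0.1, 0, 0, -0.57], [0.5, -0.25, 0.73, -0.1, 0, 0, -0.57], [0.5, -0.25, 0.73, -0.1, 0, 0, -0.57], [0.5, -0.25, 0.73, -0.1, 0, 0, -0.57], [0.5, -0.25, 0.73, -0.1, 0, 0, -0.57], [0.5, -0.25, 0.73, -0.1, 0, 0, -0.57], [0.5, -0.25, 0.73, -0.1, 0, 0, -0.57], [0.5, -0.25, 0.73, -0.1, 0, 0, -0.57], [0.5, -0.25, 0.73, -0.1, 0, 0, -0.57], [0.5, -0.25, 0.73, -0.1, 0, 0, -0.57], [0.5, -0.25, 0.73, -0.1, 0, 0, -0.57], [0.5, -0.25, 0.73, -0.1, 0, 0, -0.57], [0.5, -0.25, 0.73, -0.1, 0, 0, -0.57], [0.5, -0.25, 0.73, -0.1, 0, 0, -0.57], [0.5, -0.25, 0.73, -0.1, 0, 0, -0.57], [0.5, -0.25, 0.73, -0.1, 0, 0, -0.57]])

```text
clock: 6.97
tcp_pos: [0.6514, -0.0223, 0.2223]
orientation: [0.247, -3.131, 0.0]
contact_force: [0.2, -0.4, 0.7]
grip_width: 0.043
```

```bash
python3 - <<'E'
import pickle
from h import *
from bench import r
f=grab(r,"wrist");o=r.get_obs();P=o["tcp_pos"];print(o["clock"],P,az(o),o["grip_width"],o["contact_force"],o["joints"])
pickle.dump((f,o),open("f3.pkl","wb"))
for p in [(.5436,-.0112,.056),(.637,-.012,.076),(.5545,.187,.056)]: print(proj(f,p))
c=((proj(f,(.5436,-.0112,.056))+proj(f,(.637,-.012,.076)))/2).astype(int)
x0=max(c[0]-100,0);y0=max(c[1]-75,0);print(x0,y0)
cv2.imwrite("pics/w3.png",cv2.resize(f["pixels"][y0:y0+150,x0:x0+200,::-1],None,fx=4,fy=4,interpolation=cv2.INTER_CUBIC))
E
```

```text
7.0167 [ 0.65140324 -0.0222029   0.22230156] 98.8886920734864 0.042522102196790416 [-0.31929288 -0.4893196   0.96362467] [-0.09348467  0.45660126  0.04377084  1.63681544 -0.0220006   1.04921121
  1.68271404]
[347.94608011  69.51281465]
[331.82704218 168.79657916]
[519.45721228 124.3359575 ]
239 44
```

View pics/w3.png

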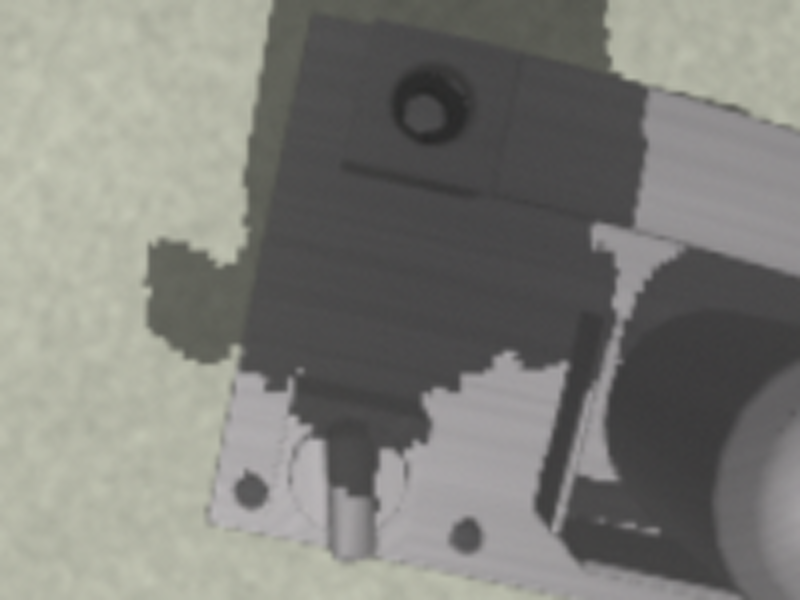

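```bash
python3 - <<'E'
import pickle
from h import *
f,o=pickle.load(open("f3.pkl","rb"))
q=lambda x,y,z:onz(f,(239+(x+.5)/4-.5,44+(y+.5)/4-.5),z)
print("cam",-R.from_rotvec(f["rvec"]).inv().apply(f["tvec"]))
E=q(432,104,.056);print("E",E)
for z in (.05,.042,.025,.004):
    p=proj(f,[E[0],E[1],z]);print(z,(p-[239,44]+.5)*4-.5)
print("disc",[np.round(q(424.5,113,z),4) for z in (.042,.025,.004)])
# bar edges, foot edges
a,b=q(345,22,.056),q(790,125,.056);c,d=q(500,188,.056),q(640,230,.056)
ang=lambda v:np.degrees(np.arctan2(v[1],v[0]))
print("bar",ang(a-b),ang(c-d),"width",np.abs(np.cross((b-a)[:2],(c-a)[:2]))/np.linalg.norm((b-a)[:2]))
a,b=q(207,522,.004),q(480,568,.004);print("foot back edge",ang(a-b),a,b)
a,b=q(209,510,.004),q(300,60,.004);print("foot side",ang(a-b),np.linalg.norm(a-b))
print("collar",q(349,480,.048),"wingtop",q(351,552,.076),q(352,500,.076),q(351,425,.076))
print("wl,wr",q(328,500,.076),q(376,500,.076), q(329,440,.076),q(375,440,.076))
E
```

```text
cam [ 0.58022362 -0.03305478  0.35232517]
E [ 0.54393425 -0.01241017  0.056     ]
0.05 [429.7990707  106.61492285]
0.042 [426.99581739 109.94814417]
0.025 [421.49063108 116.50284855]
0.004 [415.42755297 123.73521385]
disc [array([ 0.5448, -0.0129,  0.042 ]), array([ 0.5429, -0.0118,  0.025 ]), array([ 0.5405, -0.0104,  0.004 ])]
bar -91.01736588244347 -95.2014972742989 width 0.032533193327952736
foot back edge -90.7607834254961 [ 0.6655012  -0.05280792  0.004     ] [0.66657343 0.02793868 0.004     ]
foot side -2.643638583432735 0.1307867379619058
collar [ 0.63847717 -0.0166344   0.048     ] wingtop [ 0.64972142 -0.01493557  0.076     ] [ 0.63759815 -0.01671328  0.076     ] [ 0.62056673 -0.01975253  0.076     ]
wl,wr [ 0.6384642  -0.02211483  0.076     ] [ 0.63672557 -0.01130748  0.076     ] [ 0.62473908 -0.02409337  0.076     ] [ 0.62308253 -0.01384957  0.076     ]<stdin>:13: DeprecationWarning: Arrays of 2-dimensional vectors are deprecated. Use arrays of 3-dimensional vectors instead. (deprecated in NumPy 2.0)
```

The eye is concentric with the post hole to within about 1 mm. The screw stands at about (0.637, -0.017) with its wings at 9° azimuth. Next is the grasp.

send_rows(deltas=[[0.4, 0.09, 0.049, 0.25, 0, 0, -0.003], [0.4, 0.09, 0.049, 0.5, 0, 0, -0.003], [0.4, 0.09, 0.049, 0.75, 0, 0, -0.003], [0.4, 0.09, 0.049, 0.8, 0, 0, -0.003], [0.4, 0.09, 0.049, 0.8, 0, 0, -0.003], [0.4, 0.09, 0.049, 0.8, 0, 0, -0.003]])

```text
clock: 7.52
tcp_pos: [0.638, -0.0165, 0.1038]
orientation: [-0.26, 3.13, -0.001]
contact_force: [0.9, -0.2, 0.1]
grip_width: 0.034
```

```bash
python3 - <<'E'
from h import *
from bench import r
o=r.get_obs();print(o["tcp_pos"],az(o),o["grip_width"],delta(o["tcp_pos"],tool(o),[.637,-.017,.066],yawR(99.4)))
f=grab(r,"wrist");cv2.imwrite("pics/w4.png",cv2.resize(f["pixels"][130:330,190:450,::-1],None,fx=3,fy=3))
for p in [(.637,-.017,.076),(.544,-.0124,.056)]:print((proj(f,p)-[190,130])*3)
E
```

```text
[ 0.6380001  -0.01649083  0.10378626] 99.51020929592714 0.03400831887523893 [ 7.300e-03 -2.100e-03  2.519e-01 -1.000e-04  2.000e-04  6.000e-04]
[381.50445644 311.59523757]
[ 487.67978204 -183.76433007]
```

View pics/w4.png

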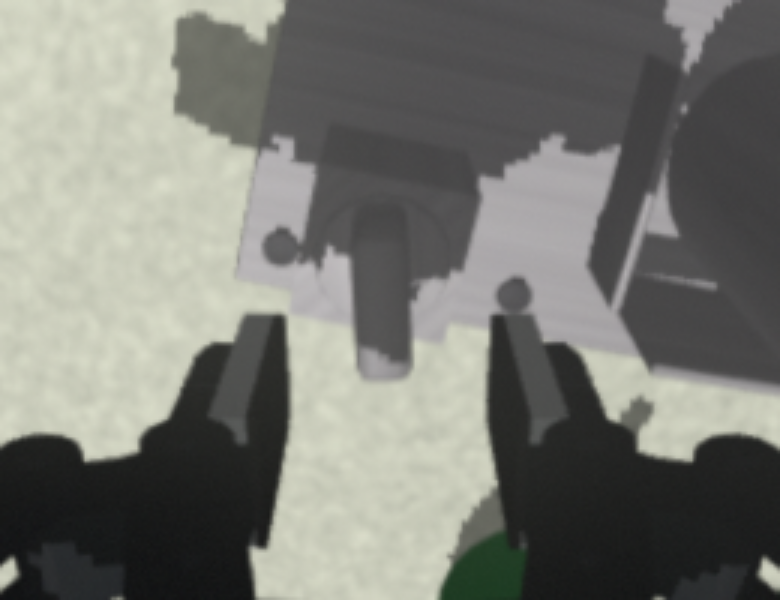

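send_rows(deltas=[[0.4, 0.007, -0.002, 0.13, 0, 0, 0], [0.4, 0.007, -0.002, 0.25, 0, 0, 0], [0.4, 0.007, -0.002, 0.25, 0, 0, 0], [0.2, 0.007, -0.002, 0.25, 0, 0, 0], [0.08, 0.007, -0.002, 0.25, 0, 0, 0], [0.08, 0.007, -0.002, 0.25, 0, 0, 0], [0.08, 0.007, -0.002, 0.25, 0, 0, 0], [0.08, 0.007, -0.002, 0.25, 0, 0, 0]], squeeze=40)

```text
clock: 8.23
tcp_pos: [0.6378, -0.0168, 0.0676]
orientation: [-0.261, 3.127, -0.0]
contact_force: [-1.6, -0.8, 7.5]
grip_width: 0.0102
```

```bash
python3 - <<'E'
from h import *
from bench import r
o=r.get_obs();print(o["clock"],o["tcp_pos"],az(o),o["grip_width"],o["contact_force"],o["moment"],o["joints"][6])
E
```

```text
8.2333 [ 0.63781636 -0.01684006  0.06760351] 99.5557956998815 0.010208970597465972 [-1.64502212 -0.834243    7.47423669] [-0.00434302  0.17908225  0.01317199] 1.6841688235575203
```

send_rows(deltas=[[0.08, 0, 0, -0.05, 0, 0, 0], [0.08, 0, 0, -0.12, 0, 0, 0], [0.08, 0, 0, -0.25, 0, 0, 0], [0.08, 0, 0, -0.4, 0, 0, 0], [0.08, 0, 0, -0.5, 0, 0, 0], [0.08, 0, 0, -0.5, 0, 0, 0]])

```text
clock: 8.73
tcp_pos: [0.6384, -0.0165, 0.1449]
orientation: [-0.261, 3.124, 0.0]
contact_force: [1.6, 0.1, -1.8]
grip_width: 0.0097
```

```bash
python3 - <<'E'
from h import *
from bench import r
import pickle
o=r.get_obs();print(o["clock"],o["tcp_pos"],az(o),o["grip_width"],o["contact_force"],o["moment"],tool(o).as_matrix()[:,2])
f=grab(r,"wrist");pickle.dump((f,o),open("f5.pkl","wb"))
c=proj(f,o["tcp_pos"]);print(c);x0,y0=int(c[0]-80),int(c[1]-85);print(x0,y0)
T=tool(o);P=o["tcp_pos"]
for d in (.0236,.0196):print("collar",proj(f,P+T.apply([0,0,d]))-[x0,y0],proj(f,P+T.apply([-.015,0,d]))-[x0,y0],proj(f,P+T.apply([.015,0,d]))-[x0,y0])
cv2.imwrite("pics/w5.png",cv2.resize(f["pixels"][y0:y0+120,x0:x0+160,::-1],None,fx=5,fy=5,interpolation=cv2.INTER_CUBIC))
E
```

```text
8.7333 [ 0.63838187 -0.01645619  0.14488927] 99.56551740773092 0.00972322472586273 [ 1.60313171  0.05204526 -1.82767142] [ 0.06828727 -0.04644528  0.00624396] [ 6.26917379e-03  7.11446215e-04 -9.99980095e-01]
[317.59058084 259.73525259]
237 174
collar [80.7400833  64.84130385] [80.76494504 88.6887525 ] [80.71897162 39.14197746]
collar [80.7172399  68.00885684] [80.74412876 92.21706529] [80.69418479 41.83499692]
```

View pics/w5.png

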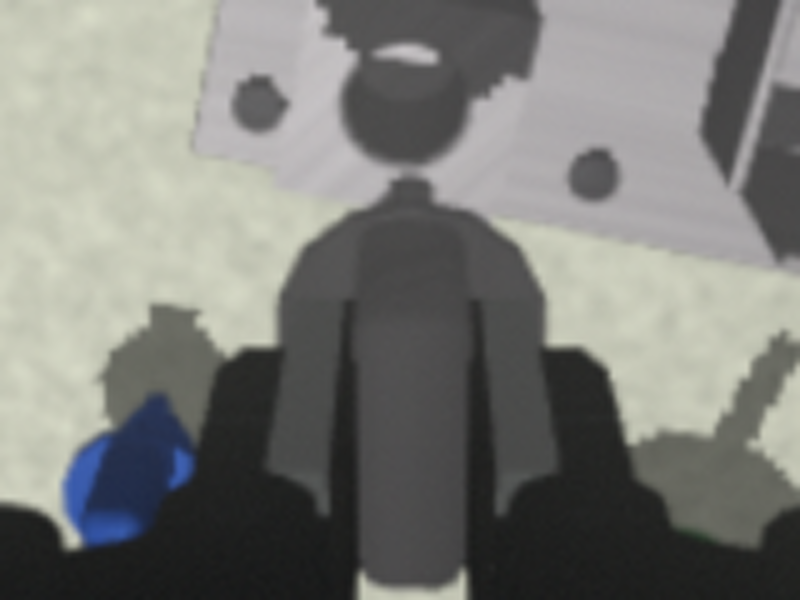

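```bash
python3 - <<'E'
from h import *
import pickle
f,o=pickle.load(open("f5.pkl","rb"));T=tool(o);P=o["tcp_pos"]
for s in (-1.5,0,1.5):
  for d0 in (.0216,.0236,.0256):
    g=lambda x,d:np.round((proj(f,P+T.apply([x+s/1000,0,d]))-[237,174])[1]*5+2,0)
    print(s,d0,"collar low near",g(.015,d0),"wing base near",g(.015,d0-.004),"wing top near",g(.015,d0-.032),"far",g(-.015,d0-.032),"tip",g(0,d0+.0287))
E
```

```text
-1.5 0.0216 collar low near 218.0 wing base near 232.0 wing top near 352.0 far 634.0 tip 247.0
-1.5 0.0236 collar low near 211.0 wing base near 225.0 wing top near 342.0 far 622.0 tip 241.0
-1.5 0.0256 collar low near 204.0 wing base near 218.0 wing top near 332.0 far 610.0 tip 235.0
0 0.0216 collar low near 204.0 wing base near 218.0 wing top near 336.0 far 621.0 tip 236.0
0 0.0236 collar low near 198.0 wing base near 211.0 wing top near 326.0 far 609.0 tip 230.0
0 0.0256 collar low near 191.0 wing base near 204.0 wing top near 317.0 far 597.0 tip 224.0
1.5 0.0216 collar low near 191.0 wing base near 204.0 wing top near 320.0 far 609.0 tip 225.0
1.5 0.0236 collar low near 184.0 wing base near 198.0 wing top near 311.0 far 596.0 tip 219.0
1.5 0.0256 collar low near 178.0 wing base near 191.0 wing top near 301.0 far 585.0 tip 213.0
```

```bash
python3 - <<'E'
from h import *
import pickle
from scipy.optimize import least_squares
f,o=pickle.load(open("f5.pkl","rb"));T=tool(o);P=o["tcp_pos"]
obs=[((.015,0),206),((.015,-.032),315),((-.015,-.032),585),((.009,.0247),178)]
def pr(v):
    s,d0,ph=v[0]/1000,v[1]/1000,v[2]
    out=[]
    for (x,d),_ in obs:
        X=s+x*np.cos(ph)+d*np.sin(ph);D=d0-x*np.sin(ph)+d*np.cos(ph)
        out.append((proj(f,P+T.apply([X,0,D]))-[237,174])[1]*5+2)
    return np.array(out)
y=np.array([b for _,b in obs])
print(pr([0,23.6,0]))
s=least_squares(lambda v:pr(v)-y,[0,23.6,0]);print(s.x,s.fun)
E
```

```text
[197.7098873  326.2618188  609.09172335 173.37369604]
[-4.17739644e+00  3.33686946e+01 -1.42141758e-02] [-4.35912828  1.98982779 -0.53902533  2.90833121]
```

send_rows(deltas=[[0.08, 0.15, 0.03, 0, 0, 0, -0.03], [0.08, 0.3, 0.06, 0, 0, 0, -0.07], [0.08, 0.45, 0.1, 0, 0, 0, -0.11], [0.08, 0.618, 0.135, 0, 0, 0, -0.15], [0.08, 0.618, 0.135, 0, 0, 0, -0.19], [0.08, 0.618, 0.135, 0.1, 0, 0, -0.22], [0.08, 0.618, 0.135, 0.2, 0, 0, -0.22], [0.08, 0.618, 0.135, 0.2, 0, 0, -0.22], [0.08, 0.618, 0.135, 0.2, 0, 0, -0.22]])

```text
clock: 9.53
tcp_pos: [0.54, -0.0122, 0.1091]
orientation: [1.305, -2.854, -0.002]
contact_force: [0.8, 0.3, -1.4]
grip_width: 0.0099
```

```bash
python3 - <<'E'
from h import *
from bench import r
import pickle
o=r.get_obs();print(o["clock"],o["tcp_pos"],az(o),o["joints"][6],o["grip_width"],o["contact_force"],o["moment"],delta(o["tcp_pos"],tool(o),[.5436,-.0119,.11],yawR(az(o))))
f=grab(r,"wrist");pickle.dump((f,o),open("f6.pkl","wb"))
c=proj(f,o["tcp_pos"]);x0,y0=int(c[0]-80),int(c[1]-100);print(x0,y0)
print("eye pred",(proj(f,[.5439,-.0124,.056])-[x0,y0])*5, (proj(f,o["tcp_pos"]-[0,0,.0523])-[x0,y0])*5)
cv2.imwrite("pics/w6.png",cv2.resize(f["pixels"][y0:y0+120,x0:x0+160,::-1],None,fx=5,fy=5,interpolation=cv2.INTER_CUBIC))
E
```

```text
9.5333 [ 0.53997853 -0.01215935  0.10908453] 139.1417911899752 2.2584452051088992 0.009908658003564512 [ 0.83290688  0.25047465 -1.39589735] [ 0.04843639 -0.04395387  0.02286188] [-0.0171 -0.0171 -0.0062  0.0009 -0.0008  0.    ]
239 159
eye pred [376.2608929  317.69706377] [400.80087888 302.56041017]
```

View pics/w6.png

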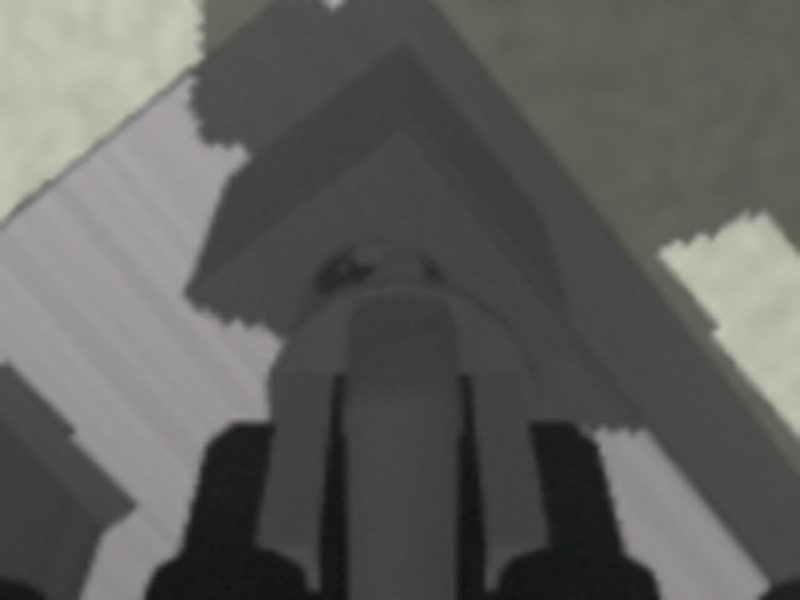

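send_rows(deltas=[[0.08, -0.017, -0.017, 0, 0, 0, 0], [0.08, -0.017, -0.017, 0, 0, 0, 0], [0.08, -0.017, -0.017, 0.02, 0, 0, 0], [0.08, -0.017, -0.017, 0.04, 0, 0, 0], [0.08, -0.017, -0.017, 0.06, 0, 0, 0], [0.08, -0.017, -0.017, 0.06, 0, 0, 0]])

```text
clock: 10.08
tcp_pos: [0.5445, -0.012, 0.1006]
orientation: [1.306, -2.856, -0.001]
contact_force: [0.2, 0.3, -1.3]
grip_width: 0.0103
```

send_rows(deltas=[[0.08, 0, 0, 0.01, 0, 0, 0], [0.08, 0, 0, 0.025, 0, 0, 0], [0.08, 0, 0, 0.04, 0, 0, 0], [0.08, 0, 0, 0.04, 0, 0, 0]])

```text
clock: 10.42
tcp_pos: [0.5446, -0.012, 0.0947]
orientation: [1.307, -2.856, -0.0]
contact_force: [-0.2, -0.6, -2.1]
grip_width: 0.0101
```

```bash
cat > st.py <<'E'
from h import *
from bench import r
o=r.get_obs();print(round(o["clock"],2),o["tcp_pos"].round(4),"az",round(az(o),1),"j7",o["joints"][6].round(2),"w",o["grip_width"].round(4),"F",o["contact_force"].round(1),"M",o["moment"].round(2))
E
python3 st.py
```

```text
Traceback (most recent call last):
  File "st.py", line 3, in <module>
    o=r.get_obs();print(round(o["clock"],2),o["tcp_pos"].round(4),"az",round(az(o),1),"j7",o["joints"][6].round(2),"w",o["grip_width"].round(4),"F",o["contact_force"].round(1),"M",o["moment"].round(2))
                                                                                                                       ^^^^^^^^^^^^^^^^^^^^^
AttributeError: 'float' object has no attribute 'round'
```

send_rows(deltas=[[0.08, 0, 0, 0.01, 0, 0, 0], [0.08, 0, 0, 0.02, 0, 0, 0], [0.08, 0, 0, 0.03, 0, 0, 0], [0.08, 0, 0, 0.03, 0, 0, 0]])

```text
clock: 10.75
tcp_pos: [0.5447, -0.0121, 0.0905]
orientation: [1.307, -2.856, -0.0]
contact_force: [-2.3, -1.1, 0.2]
grip_width: 0.01
```

```bash
sed -i 's/o\["grip_width"\].round(4)/round(float(o["grip_width"]),4)/' st.py; python3 st.py
```

```text
10.75 [ 0.5447 -0.0121  0.0905] az 139.2 j7 2.25 w 0.01 F [-2.3 -1.1  0.2] M [-0.34  0.51 -0.02]
```

send_rows(deltas=[[0.08, 0.002, 0.003, 0.01, 0, 0, 0], [0.08, 0.002, 0.003, 0.015, 0, 0, 0], [0.08, 0.002, 0.003, 0.015, 0, 0, 0]])

```text
clock: 11.0
tcp_pos: [0.5449, -0.0121, 0.0899]
orientation: [-1.307, 2.857, -0.001]
contact_force: [-5.0, -1.0, 13.1]
grip_width: 0.0098
```

```bash
python3 st.py
```

```text
11.0 [ 0.5449 -0.0121  0.0899] az 139.2 j7 2.25 w 0.0098 F [-5.  -1.  13.1] M [-0.45  1.39 -0.03]
```

send_rows(deltas=[[0.08, 0.004, 0.005, -0.003, 0, 0, 0.02], [0.08, 0.004, 0.005, -0.003, 0, 0, 0.045], [0.08, 0.004, 0.005, -0.003, 0, 0, 0.07], [0.08, 0.004, 0.005, -0.003, 0, 0, 0.095], [0.08, 0.004, 0.005, -0.003, 0, 0, 0.11], [0.08, 0.004, 0.005, -0.003, 0, 0, 0.11]])

```text
clock: 11.5
tcp_pos: [0.544, -0.0112, 0.09]
orientation: [-0.793, 3.039, 0.0]
contact_force: [-3.9, 0.2, 9.4]
grip_width: 0.0101
```

```bash
python3 st.py
```

```text
11.5 [ 0.544  -0.0112  0.09  ] az 119.3 j7 1.96 w 0.0101 F [-3.9  0.2  9.4] M [-0.    1.01 -0.03]
```

send_rows(deltas=[[0.08, 0.005, 0, 0, 0, 0, 0.02], [0.08, 0.005, 0, 0, 0, 0, 0.045], [0.08, 0.005, 0, 0, 0, 0, 0.07], [0.08, 0.005, 0, 0, 0, 0, 0.095], [0.08, 0.005, 0, 0, 0, 0, 0.11], [0.08, 0.005, 0, 0, 0, 0, 0.11]])

```text
clock: 12.0
tcp_pos: [0.5437, -0.0116, 0.0899]
orientation: [-0.259, 3.129, 0.0]
contact_force: [-3.4, 0.1, 7.1]
grip_width: 0.01
```

```bash
python3 st.py
```

```text
12.0 [ 0.5437 -0.0116  0.0899] az 99.5 j7 1.67 w 0.01 F [-3.4  0.1  7.1] M [ 0.03  0.62 -0.04]
```

send_rows(deltas=[[0.08, 0.005, 0, 0.003, 0, 0, 0.02], [0.08, 0.005, 0, 0.003, 0, 0, 0.045], [0.08, 0.005, 0, 0.003, 0, 0, 0.07], [0.08, 0.005, 0, 0.003, 0, 0, 0.095], [0.08, 0.005, 0, 0.003, 0, 0, 0.11], [0.08, 0.005, 0, 0.003, 0, 0, 0.11]])

```text
clock: 12.5
tcp_pos: [0.5434, -0.012, 0.0894]
orientation: [0.283, 3.126, 0.001]
contact_force: [-1.3, -0.6, 4.7]
grip_width: 0.0098
```

```bash
python3 st.py
```

```text
12.5 [ 0.5434 -0.012   0.0894] az 79.6 j7 1.38 w 0.0098 F [-1.3 -0.6  4.7] M [-0.22  0.27  0.03]
```

send_rows(deltas=[[0.08, 0, 0, 0.004, 0, 0, 0.02], [0.08, 0, 0, 0.004, 0, 0, 0.045], [0.08, 0, 0, 0.004, 0, 0, 0.067], [0.08, 0, 0, 0.004, 0, 0, 0.067]])

```text
clock: 12.83
tcp_pos: [0.5434, -0.0123, 0.0886]
orientation: [0.61, 3.079, 0.0]
contact_force: [0.7, -1.1, 2.5]
grip_width: 0.0098
```

```bash
python3 st.py
```

```text
12.83 [ 0.5434 -0.0123  0.0886] az 67.6 j7 1.21 w 0.0098 F [ 0.7 -1.1  2.5] M [-0.38 -0.09 -0.02]
```

send_rows(deltas=[[0.08, 0, 0, 0.007, 0, 0, 0], [0.08, 0, 0, 0.014, 0, 0, 0], [0.08, 0, 0, 0.014, 0, 0, 0]])

```text
clock: 13.08
tcp_pos: [0.5422, -0.0124, 0.0855]
orientation: [0.605, 3.083, -0.0]
contact_force: [0.1, -2.6, -1.2]
grip_width: 0.0099
```

```bash
python3 st.py
```

```text
13.08 [ 0.5422 -0.0124  0.0855] az 67.8 j7 1.21 w 0.0099 F [ 0.1 -2.6 -1.2] M [-0.52 -0.2  -0.01]
```

send_rows(deltas=[[0.08, 0, -0.003, 0.008, 0, 0, 0], [0.08, 0, -0.003, 0.016, 0, 0, 0], [0.08, 0, -0.003, 0.022, 0, 0, 0], [0.08, 0, -0.003, 0.022, 0, 0, 0]])

```text
clock: 13.42
tcp_pos: [0.5423, -0.0126, 0.0824]
orientation: [0.607, 3.082, 0.0]
contact_force: [1.9, -1.7, -0.4]
grip_width: 0.0101
```

```bash
python3 st.py
```

```text
13.42 [ 0.5423 -0.0126  0.0824] az 67.7 j7 1.21 w 0.0101 F [ 1.9 -1.7 -0.4] M [-0.39 -0.37 -0.04]
```

send_rows(deltas=[[0.08, -0.002, -0.003, 0.006, 0, 0, 0], [0.08, -0.002, -0.003, 0.012, 0, 0, 0], [0.08, -0.002, -0.003, 0.012, 0, 0, 0]])

```text
clock: 13.67
tcp_pos: [0.5425, -0.0128, 0.0812]
orientation: [0.607, 3.082, 0.001]
contact_force: [0.3, -0.7, 5.6]
grip_width: 0.0101
```

```bash
python3 st.py
```

```text
13.67 [ 0.5425 -0.0128  0.0812] az 67.7 j7 1.22 w 0.0101 F [ 0.3 -0.7  5.6] M [-0.06  0.06 -0.  ]
```

send_rows(deltas=[[0.08, 0, 0, 0.001, 0, 0, 0.025], [0.08, 0, 0, 0.002, 0, 0, 0.05], [0.08, 0, 0, 0.004, 0, 0, 0.075], [0.08, 0, 0, 0.005, 0, 0, 0.1], [0.08, 0, 0, 0.007, 0, 0, 0.125], [0.08, 0, 0, 0.008, 0, 0, 0.15], [0.08, 0, 0, 0.009, 0, 0, 0.175], [0.08, 0, 0, 0.01, 0, 0, 0.2], [0.08, 0, 0, 0.01, 0, 0, 0.2]])

```text
clock: 14.42
tcp_pos: [0.5431, -0.0131, 0.0808]
orientation: [1.535, 2.74, 0.002]
contact_force: [-2.4, -0.7, 15.7]
grip_width: 0.0102
```

```bash
python3 st.py
```

```text
14.42 [ 0.5431 -0.0131  0.0808] az 31.5 j7 0.71 w 0.0102 F [-2.4 -0.7 15.7] M [-0.16  0.64  0.05]
```

send_rows(deltas=[[0.08, 0, 0, -0.006, 0, 0, 0.025], [0.08, 0, 0, -0.005, 0, 0, 0.05], [0.08, 0, 0, -0.004, 0, 0, 0.075], [0.08, 0, 0, -0.003, 0, 0, 0.1], [0.08, 0, 0, -0.002, 0, 0, 0.11], [0.08, 0, 0, -0.002, 0, 0, 0.11]])

```text
clock: 14.92
tcp_pos: [0.5431, -0.0131, 0.0809]
orientation: [1.98, 2.437, 0.003]
contact_force: [-1.6, -0.7, 13.8]
grip_width: 0.0101
```

```bash
python3 st.py
```

```text
14.92 [ 0.5431 -0.0131  0.0809] az 11.8 j7 0.43 w 0.0101 F [-1.6 -0.7 13.8] M [-0.21  0.35 -0.  ]
```

send_rows(deltas=[[0.08, 0, 0, -0.002, 0, 0, 0.025], [0.08, 0, 0, 0, 0, 0, 0.05], [0.08, 0, 0, 0.001, 0, 0, 0.075], [0.08, 0, 0, 0.002, 0, 0, 0.1], [0.08, 0, 0, 0.003, 0, 0, 0.11], [0.08, 0, 0, 0.003, 0, 0, 0.11]])

```text
clock: 15.42
tcp_pos: [0.5429, -0.0133, 0.0802]
orientation: [2.37, 2.061, 0.002]
contact_force: [-2.5, -1.0, 12.8]
grip_width: 0.0102
```

```bash
python3 st.py
```

```text
15.42 [ 0.5429 -0.0133  0.0802] az -8.0 j7 0.16 w 0.0102 F [-2.5 -1.  12.8] M [-0.25  0.4  -0.04]
```

send_rows(deltas=[[0.08, 0, 0, 0.001, 0, 0, 0.02], [0.08, 0, 0, 0.002, 0, 0, 0.04], [0.08, 0, 0, 0.003, 0, 0, 0.06], [0.08, 0, 0, 0.004, 0, 0, 0.08], [0.08, 0, 0, 0.005, 0, 0, 0.09], [0.08, 0, 0, 0.005, 0, 0, 0.09]])

```text
clock: 15.92
tcp_pos: [0.5428, -0.0133, 0.0795]
orientation: [2.638, 1.707, 0.002]
contact_force: [-2.9, -0.6, 14.5]
grip_width: 0.0102
```

```bash
python3 st.py
```

```text
15.92 [ 0.5428 -0.0133  0.0795] az -24.2 j7 -0.06 w 0.0102 F [-2.9 -0.6 14.5] M [-0.28  0.64  0.02]
```

send_rows(deltas=[[0.08, 0, 0, 0, 0, 0, 0.02], [0.08, 0, 0, 0.001, 0, 0, 0.04], [0.08, 0, 0, 0.002, 0, 0, 0.05], [0.08, 0, 0, 0.002, 0, 0, 0.05]])

```text
clock: 16.25
tcp_pos: [0.5427, -0.0133, 0.0794]
orientation: [-2.763, -1.495, -0.002]
contact_force: [-3.8, -0.5, 16.5]
grip_width: 0.0099
```

```bash
python3 st.py
```

```text
16.25 [ 0.5427 -0.0133  0.0794] az -33.2 j7 -0.18 w 0.0099 F [-3.8 -0.5 16.5] M [-0.28  0.76  0.04]
```

send_rows(deltas=[[0.08, 0, 0, -0.004, 0, 0, 0.02], [0.08, 0, 0, -0.004, 0, 0, 0.035], [0.08, 0, 0, -0.004, 0, 0, 0.035]])

```text
clock: 16.5
tcp_pos: [0.5424, -0.0132, 0.0794]
orientation: [-2.841, -1.34, -0.001]
contact_force: [-2.0, -0.8, 9.5]
grip_width: 0.0101
```

```bash
python3 st.py
```

```text
16.5 [ 0.5424 -0.0132  0.0794] az -39.5 j7 -0.27 w 0.0101 F [-2.  -0.8  9.5] M [-0.3   0.4   0.01]
```

send_rows(deltas=[[0.08, 0, 0, 0, 0, 0, 0.015], [0.08, 0, 0, 0, 0, 0, 0.03], [0.08, 0, 0, 0, 0, 0, 0.03]])

```text
clock: 16.75
tcp_pos: [0.5424, -0.0131, 0.0794]
orientation: [-2.901, -1.204, -0.001]
contact_force: [-1.9, -0.0, 10.1]
grip_width: 0.0101
```

```bash
python3 st.py
```

```text
16.75 [ 0.5424 -0.0131  0.0794] az -44.9 j7 -0.34 w 0.0101 F [-1.9 -0.  10.1] M [-0.23  0.51 -0.02]
```

send_rows(deltas=[[0.08, 0, 0, 0, 0, 0, 0.015], [0.08, 0, 0, 0, 0, 0, 0.03], [0.08, 0, 0, 0, 0, 0, 0.03]])

```text
clock: 17.0
tcp_pos: [0.5424, -0.0131, 0.0793]
orientation: [-2.954, -1.067, -0.001]
contact_force: [-1.2, -0.2, 9.4]
grip_width: 0.0099
```

```bash
python3 st.py
```

```text
17.0 [ 0.5424 -0.0131  0.0793] az -50.3 j7 -0.42 w 0.0099 F [-1.2 -0.2  9.4] M [-0.2   0.46  0.06]
```

send_rows(deltas=[[0.08, 0, 0, 0, 0, 0, 0.013], [0.08, 0, 0, 0, 0, 0, 0.025], [0.08, 0, 0, 0, 0, 0, 0.025]])

```text
clock: 17.25
tcp_pos: [0.5423, -0.0131, 0.0793]
orientation: [-2.994, -0.951, -0.001]
contact_force: [-1.0, -0.8, 9.7]
grip_width: 0.01
```

```bash
python3 st.py; python3 - <<'E'
from h import *
from bench import r
o=r.get_obs();f=grab(r,"scene");c=proj(f,[.543,-.013,.06]).astype(int);print(c)
cv2.imwrite("pics/s7.png",cv2.resize(f["pixels"][c[1]-50:c[1]+50,c[0]-60:c[0]+70,::-1],None,fx=6,fy=6,interpolation=cv2.INTER_CUBIC))
E
```

```text
17.25 [ 0.5423 -0.0131  0.0793] az -54.8 j7 -0.48 w 0.01 F [-1.  -0.8  9.7] M [-0.2   0.42  0.14]
[291 188]
```

View pics/s7.png

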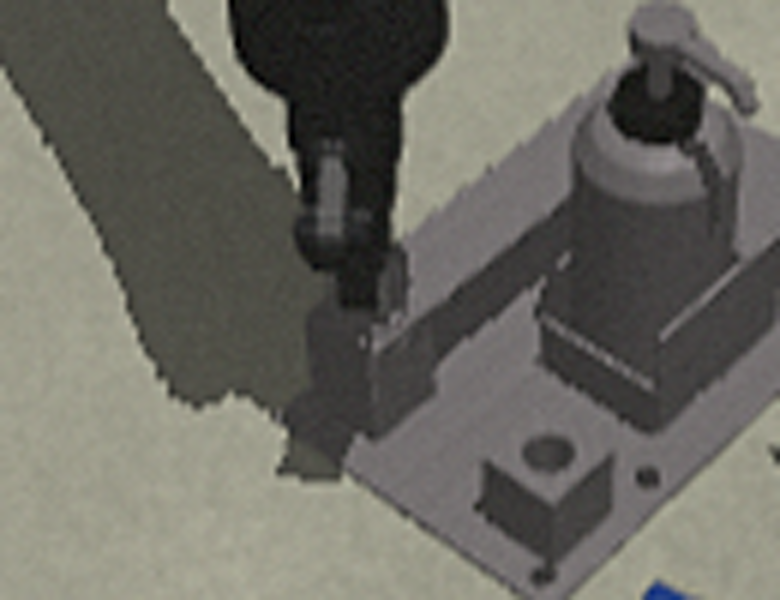

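The screw is in and has begun to bind: torque rose 0.02 → 0.06 → 0.14 N m. The dispenser is standing and the parking post is empty. I'll finish tightening in small steps.

send_rows(deltas=[[0.08, 0, 0, 0, 0, 0, 0.012], [0.08, 0, 0, 0, 0, 0, 0.022], [0.08, 0, 0, 0, 0, 0, 0.022]])

```text
clock: 17.55
tcp_pos: [0.5422, -0.013, 0.0792]
orientation: [-3.024, -0.848, -0.0]
contact_force: [-1.3, 0.1, 8.9]
grip_width: 0.0095
```

```bash
python3 st.py
```

```text
17.55 [ 0.5422 -0.013   0.0792] az -58.7 j7 -0.53 w 0.0095 F [-1.3  0.1  8.9] M [-0.19  0.51  0.22]
```

send_rows(deltas=[[0.08, 0, 0, 0, 0, 0, 0.012], [0.08, 0, 0, 0, 0, 0, 0.022], [0.08, 0, 0, 0, 0, 0, 0.022]])

```text
clock: 17.8
tcp_pos: [0.5422, -0.013, 0.0792]
orientation: [-3.052, -0.743, -0.0]
contact_force: [-2.8, -0.6, 9.7]
grip_width: 0.0099
```

```bash
python3 st.py
```

```text
17.8 [ 0.5422 -0.013   0.0792] az -62.6 j7 -0.58 w 0.0099 F [-2.8 -0.6  9.7] M [-0.25  0.49  0.29]
```

send_rows(deltas=[[0.4, 0, 0, -0.003, 0, 0, 0], [0.4, 0, 0, -0.006, 0, 0, 0], [0.4, 0, 0, -0.006, 0, 0, 0], [0.4, 0, 0, -0.006, 0, 0, 0], [0.4, 0, 0, -0.1, 0, 0, 0], [0.4, 0, 0, -0.3, 0, 0, 0], [0.4, 0, 0, -0.55, 0, 0, 0], [0.4, 0, 0, -0.8, 0, 0, 0], [0.4, 0, 0, -0.95, 0, 0, 0], [0.4, 0, 0, -0.95, 0, 0, 0]])

```text
clock: 18.63
tcp_pos: [0.5448, -0.0141, 0.2266]
orientation: [3.052, 0.742, 0.013]
contact_force: [0.2, -0.5, -0.1]
grip_width: 0.0344
```

```bash
python3 st.py; python3 - <<'E'
from h import *
from bench import r
f=grab(r,"scene");c=proj(f,[.57,.0,.06]).astype(int)
a=cv2.resize(f["pixels"][c[1]-70:c[1]+80,c[0]-90:c[0]+110,::-1],None,fx=3,fy=3,interpolation=cv2.INTER_CUBIC)
w=grab(r,"wrist");c=proj(w,[.543,-.013,.06]).astype(int);print(c)
y0=max(0,min(c[1]-50,300));x0=max(c[0]-33,0)
b=cv2.resize(w["pixels"][y0:y0+100,x0:x0+66,::-1],(198,300));b=cv2.copyMakeBorder(b,0,150,0,0,cv2.BORDER_CONSTANT)
cv2.imwrite("pics/end.png",np.hstack([a,b]))
t=grab(r,"top")
# scene change check vs start
import pickle
t0=pickle.load(open("f0.pkl","rb"))["top"]["pixels"]
d=(np.abs(t["pixels"].astype(int)-t0).max(2)>45).astype(np.uint8)
n,l,s,cc=cv2.connectedComponentsWithStats(cv2.dilate(d,np.ones((3,3))));print([s[i].tolist() for i in range(1,n) if s[i,4]>40])
E
```

```text
18.63 [ 0.5448 -0.0141  0.2266] az -62.7 j7 -0.76 w 0.0344 F [ 0.2 -0.5 -0.1] M [-0.04 -0.08  0.01]
[318 181]
[[217, 161, 160, 239, 19170], [54, 351, 96, 49, 2481], [32, 373, 7, 9, 41], [1, 377, 11, 18, 105], [12, 378, 19, 22, 180]]
```

View pics/end.png

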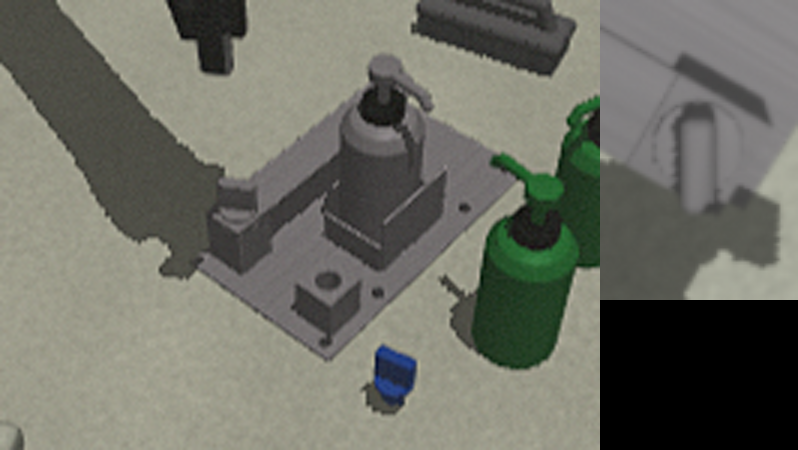

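The screw stands upright in the lock post with its collar flat on the bar. The dispenser is in its cradle, and the other objects haven't moved. Handing in.

```bash
python3 -c "
from bench import r
print(r.hand_in())"
```

```text
the job is handed in; nothing more can be done
None
```

The dispenser is secured and the job was handed in at about 19 s on the robot's clock. I swung the bar until its eye was over the lock post, then moved the steel thumbscrew from its parking post into both holes. I found the thread entry after turning about 72° under light pressure and screwed it in clockwise, about 130° from the drop.

**Tightness:** The torque began to rise near home and reached 0.29 N m, about 0.25 rad past home by my estimate. The push read at the end of each move never passed about 17 N.

**Last checks:**
- **Screw:** the pictures show it upright with its collar flat on the bar. The tool height put the collar about 6 mm above the post top, as it should be when home.
- **Surroundings:** the dispenser stands in its cradle and the parking post is empty. Comparing the top views from start and end showed no change at the bottles or brush. The arm and its shadow account for the large changed area, and the bracket lies inside it.
- **Robot:** the gripper is clear of everything and the contact force is about zero.

**One disagreement:** while I held the screw, its wing edges in the wrist picture did not quite fit its expected place in the jaws, by about 1–2 mm. The insertion by feel went in without trouble anyway.

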